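# Swing the dish sleeve past the post into its dock and shut the gate

## Robot

A 6-joint arm with a two-finger parallel gripper is mounted at the origin on a cart in front of the work surface, level with it; the furniture and walls round the work are solid. World frame = base frame: x ahead of the robot, y to its left, z up, the work surface at z = 0. Lengths are in mm, angles in rad, forces in N, time in s.
With the tool pointing down it reaches from about 350 to 875 mm from the base axis. Payload 4.2 kg.
Tool frame: the origin (TCP) lies between the finger pads; the fingertips stand 17 mm ahead of it and the grasp point (between the pads) lies 2 mm behind it; z points along the fingers, y is the line along which they close (so a half turn about z gives the same grasp; the last joint's range is limited). The gripper opens to 85 mm and grips with 20 to 120 N. Pads are 22 mm wide; open, the fingers measure 114 mm over their backs; the gripper's body (76 mm by 85 mm) begins 54 mm behind the grasp point. The pads swing forward as they close: fully open they stand 13 mm farther back than shut.
Start: joints at [1.603, 0.385, 0.008, 0, -1.194, -0.259], TCP at [140.507, 608.98, 248.312] pointing down, gripper open.
Joint ranges: [-3.14, 3.14], [-1.21, 2.06], [-1.07, 1.41], [-3.16, 2.05], [-2.99, -0.16], [-3.1, 3.1]. Speed limits (rad/s): [2.79, 2.79, 3.14, 3.14, 3.14, 3.14].

## Interface

Orientations are given as a unit quaternion [x, y, z, w].
In Python, from bench import arm gives the robot as it stands.
- The arm moves only by the tool shift_gripper, called after "Call:" as name(argument=value, ...), one argument or row to a line, values as JSON. Schema: {"type":"object","properties":{"ticks":{"type":"array","items":{"type":"object","properties":{"d":{"type":"array","items":{"type":"number"},"minItems":3,"maxItems":3},"rotvec":{"type":"array","items":{"type":"number"},"minItems":3,"maxItems":3}},"additionalProperties":false},"minItems":1,"maxItems":10},"finger_gap":{"type":"number"},"only":{"type":"string"},"quiet":{"type":"boolean"},"lines":{"type":"string"}},"required":["ticks"],"additionalProperties":false}. ticks is a list of rows, 1 to 10 of them, each an object with the fields d (a list: dx, dy, dz in mm), rotvec (a list: a rotation vector rx, ry, rz in rad); a field left out counts as zero; each row is the pose to reach, as a shift and turn from the pose commanded when the call began, along the tool's axes at that moment; what a row does not reach only later rows make up. A row lasts 1/10 s, in which the tool goes at most 50 mm and 0.15 rad, less where a joint would pass 70% of its speed; a pose out of reach is approached as far as the arm can. finger_gap is the finger opening in mm, set as the call begins (left out keeps the last). The fingers move at their own pace and stop on an object; the grip force is fixed at half the most. Time passes only in rows, so rows that do not move let the fingers close. The tool returns the time, the measured TCP pose, the force, the opening and the grip force at its end. only (a regular expression) keeps the lines of the reply that match it, lines (a string "A,B") keeps lines A to B, and quiet returns only ok. Input that does not fit is refused with a message, and nothing moves.
- arm.read_state(): the state, without advancing time (a new reading comes with each control period).
- arm.get_image(name): name is "scene" or "top" or "wrist"; returns the picture (400x640x3 uint8, blue, green, red); there is no depth.
- arm.get_calibration(name): a dict with "K" (3x3 intrinsics, pixels), "rvec" (rotation vector, rad) and "tvec" (3), from world to camera coordinates, as OpenCV has them. Camera axes: x right, y down, z forward; pixel columns grow to the right and rows downward; lengths in mm; the calibration is good to about 2 mm. A picture is of the moment at which its call begins: read the wrist's pose just before it. get_calibration takes no time and is no camera call; for the wrist camera it gives the pose at the moment of the call.
- arm.job_done(): hands the job in; it is judged then, once.
The state is a dict: "clock": time; "joints": joint angles; "joint_vel": joint speeds; "joint_efforts": joint torques, N m; "position": TCP position; "ee_rot": TCP orientation; "contact_force": force on the tool from outside, world axes, zero at the start; "wrist_torque": the same for the moment, N m; "gripper_width": finger opening in mm; "grasp_force": force on a finger pad.
Only numpy, scipy, OpenCV 4.12 (cv2) and the standard library are available. Lean on these libraries where they do the work, as an engineer would, in place of code of your own. Each camera call takes 0.05 s, during which the arm holds its last target. There are 200 camera calls.

## Task

Put the sleeve of dishes away in its steel dock without gripping or lifting it: its film has been cut open, so only push it along the table with the fingers. Push its left end in at an angle behind the post, then push the other end round until the whole sleeve lies inside the bay, and last push the swing gate fully shut across it. Leave the bottles and the other things around it where they are.

Things in the scene. Friction and masses are not known exactly. Their poses are not given: they have to be found in the camera images.
- sleeve: long clear film sleeve packed with white 45 mm dishes, lying on the table, rigid, 0.15 to 0.27 kg: 205 mm long, 46 mm wide, 47 mm high. It slides (friction about 0.6), does not roll, and pushed at one end turns about roughly its other end. Origin at the centre of its underside; y = its long axis, x across, z up. At the start its +y end is the left one seen from the robot
- sleeve_left_end (a point): centre of the sleeve's +y end face, 23.5 mm above its underside: the end at the left, which goes behind the post
- sleeve_right_end (a point): centre of the sleeve's -y end face, 23.5 mm above its underside: the end at the right
- dock: stainless steel dock, screwed down, its front open to the robot. Origin at the centre of its bay, on the table; x towards its back wall (away from the robot), y along the bay to the left, z up. Walls 3 mm thick, 46 mm high with a 5 mm rolled top edge (to 48.5 mm); foot flanges 2 mm thick reach up to 20 mm outside the walls; the bay's floor is the bare table
- bay (a point): centre of the bay, the same point and axes as the dock's. The bay is 236 mm long (y) and 60 mm deep (x): back wall at x = +30 mm, end walls at y = +118 and -118 mm; its mouth at x = -30 mm is open except for the post and the gate
- post (a point): top centre of the fixed retaining post (steel with a blue plastic roller), 14 mm in diameter, 60 mm high, just in front of the mouth near its left end: axis at x = -37, y = +76 mm in the dock's axes, so its rear touches the mouth line; only 187 mm are free from it to the right end wall. A strap 2 mm high runs on the table from the post to the left
- gate (a joint): angle of the swing gate at the right end of the mouth, rad: 0 = shut (at its stop), lying across the mouth along the dock's +y; it grows as it opens, swinging towards the robot (pi/2 = along the dock's -x) and on to the right, to a stop at 2.95. It stays where it is left (friction 0.02 N m, no spring). Shut, its bar's rear face is at x = -32 mm, so the sleeve must lie inside first
- gate_hinge (a point): point on the gate's vertical hinge axis, 22 mm above the table; at x = -35, y = -127.5 mm in the dock's axes
- gate_tip (a point): axis of the upright black pin at the gate's free end, 72 mm from the hinge axis, 22 mm above the table. The pin is 11.6 mm in diameter and stands from 10 to 44 mm above the table; the arm is a flat bar 6 mm thick, from 14 to 30 mm above the table
- bottle_red: small clear sample bottle with black cap, cream contents and a red-banded label that may face away, 33 mm across, 66 mm high, standing in front of the dock's left end; origin at the centre of its underside. A bystander: leave it alone
- bottle_plain: small clear unlabelled sample bottle with black cap, 33 mm across, 66 mm high, standing left of the dock; origin at the centre of its underside. A bystander: leave it alone
- pen: blue and black marker pen, 10 x 116 x 11 mm, lying behind the dock; origin at the centre of its underside, long axis = y. A bystander
- timer: white bench timer with grey and red keys, 58 x 66 x 20 mm, lying behind the dock to the left; origin at the centre of its underside. A bystander
- tips: blue tip box with clear lid, 72 x 115 x 58 mm, standing behind the dock to the right; origin at the centre of its underside. A bystander
- counter: round grey hand tally counter, 44 x 54 x 27 mm, lying right of the dock; origin at the centre of its underside. A bystander
- tape: roll of green label tape, 62 x 71 x 19 mm, lying near the front edge, left of the work; origin at the centre of its underside. A bystander

How it is judged (in metres and radians):
On the way:
1. one end of the sleeve is tucked in behind the post while the sleeve still stands at an angle (((y of sleeve_left_end in the frame of bay above 0.065 m and x of sleeve_left_end in the frame of bay above -0.03 m and angle between the y axis of sleeve and the y axis of bay, either way round above 0.1 rad) or (y of sleeve_right_end in the frame of bay above 0.065 m and x of sleeve_right_end in the frame of bay above -0.03 m and angle between the y axis of sleeve and the y axis of bay, either way round above 0.1 rad))), for 0.05 s.
At the end, for the whole second after the job is handed in: the sleeve lies flat on the table inside the bay, along it (within 0.10 rad; its centre within 12 mm of the bay's centre line and 20 mm of its middle), at rest, and the gate is shut (within 0.10 rad of its stop) (x of sleeve in the frame of bay between -0.012 and 0.012 m and y of sleeve in the frame of bay between -0.02 and 0.02 m and angle between the y axis of sleeve and the y axis of bay, either way round below 0.1 rad and height (world z) of sleeve below 0.004 m and angle between sleeve's own z axis and vertical below 0.05 rad and linear speed of sleeve below 0.01 m/s and value of joint gate below 0.1 rad); the robot touches nothing.
It fails at once if the sleeve is lifted off the table (height (world z) of sleeve above 0.008 m).
It fails at once if the sleeve is tipped (angle between sleeve's own z axis and vertical above 0.2 rad).
It fails at once if the fingers straddle the sleeve as for a grasp (x of the grasp point in the frame of sleeve between -0.017 and 0.017 m and y of the grasp point in the frame of sleeve between -0.104 and 0.104 m and z of the grasp point in the frame of sleeve below 0.045 m).
It fails at once if one of the bystanders is moved more than 15 mm (distance of any of bottle_red, bottle_plain, pen, timer, tips, counter, tape from where it was at the start of the episode above 0.015 m).
It also fails if it takes over 69 s, if anything falls off the work surface, if the arm or the gripper's body presses on something with over 40 N, if the wrist force passes 120 N, or if a joint passes its speed limit or range.

## Working session

There is one attempt and no reset: what is moved stays moved. The work goes in short steps, Python scripts to look and compute and a tool call to move; the robot and the scene stay as the last step left them, time stands still between calls to the robot, and variables do not carry over. Pictures are saved under pics/ and viewed, at most 10 in all, crops included, and the job is handed in when it is done.

```bash
ls; mkdir -p pics; python3 - <<'E'
from bench import arm
import cv2,numpy as np
for n in("top","scene"):
    im=arm.get_image(n);cv2.imwrite(f"pics/{n}0.png",im)
    c=arm.get_calibration(n);print(n,c["K"],c["rvec"],c["tvec"])
s=arm.read_state();print(s)
E
```

```text
bench.py
pics
top [[371.41161293   0.         319.31855363]
 [  0.         371.41161293 199.05442564]
 [  0.           0.           1.        ]] [ 2.21145949 -1.9881724   0.22802347] [-243.54870412  541.57645354 1185.44471117]
scene [[477.57777067   0.         322.28471002]
 [  0.         477.57777067 198.11122609]
 [  0.           0.           1.        ]] [ 2.29090012 -1.00930476  0.3648694 ] [-502.38086407  258.88931613 1125.30525615]
{'clock': 0.1, 'joints': array([ 1.60259578e+00,  3.85507404e-01,  6.78496238e-03, -4.17640536e-04,
       -1.19401059e+00, -2.58600443e-01]), 'joint_vel': array([ 0.00127814, -0.00117666,  0.00170323,  0.00122129,  0.00067272,
        0.00119475]), 'joint_efforts': array([ 1.69065825e-04, -3.93318629e+01,  1.88929349e+01,  4.19787392e+00,
       -2.57093969e-03,  4.97988935e-06]), 'position': array([140.41421252, 608.5329742 , 247.32556477]), 'ee_rot': array([ 9.93567848e-01, -1.13234073e-01, -5.19436760e-05,  9.86247299e-04]), 'contact_force': array([ 0.31248153,  0.29017674, -0.29709556]), 'wrist_torque': array([ 0.00867209, -0.04020879, -0.0017527 ]), 'grasp_force': 0.0, 'gripper_width': 85.39388709040409}
```

View pics/top0.png

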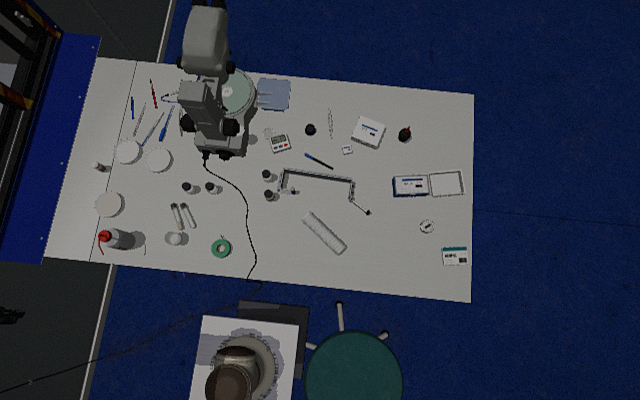

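View pics/scene0.png

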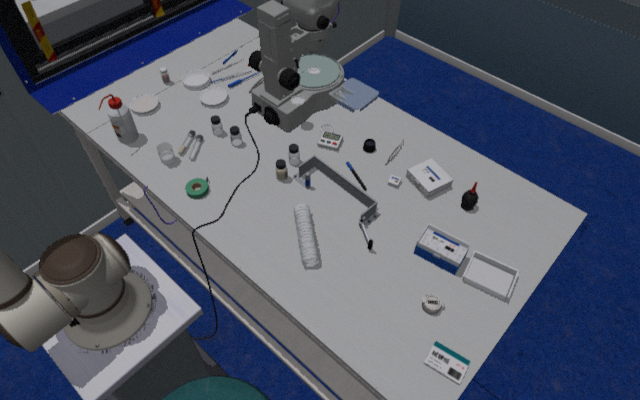

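Top view: dock at about (280-355, 170-195), sleeve from (306,215) to (343,250), gate pin at (368,212), bottles at (267,174) and (268,196). I'll enlarge both views, with the dock region labelled.

```bash
cat > h.py <<'E'
import cv2,numpy as np
from bench import arm
class Cam:
    def __init__(s,n):
        c=arm.get_calibration(n);s.K=np.array(c["K"]);s.r=np.array(c["rvec"],float).reshape(3);s.t=np.array(c["tvec"],float).reshape(3)
        s.R=cv2.Rodrigues(s.r)[0];s.C=-s.R.T@s.t
    def ray(s,p,z):
        d=s.R.T@np.linalg.inv(s.K)@np.array([p[0],p[1],1.]);return s.C+d*(z-s.C[2])/d[2]
    def proj(s,P): return cv2.projectPoints(np.array(P,float).reshape(-1,1,3),s.r,s.t,s.K,None)[0].reshape(-1,2)
E
python3 - <<'E'
from h import *
T=Cam("top");S=Cam("scene")
print(T.C,S.C,T.proj([[0,0,0],[140,608,248]]))
for p in [(280,192),(280,171),(354,181),(354,200),(368,212),(306,215),(343,250),(268,196),(267,174),(293,191)]:print(p,T.ray(p,0).round())
a=cv2.imread("pics/top0.png")[160:265,250:390];b=cv2.imread("pics/scene0.png")[140:280,260:400]
a=cv2.resize(a,None,fx=5.6,fy=5.6,interpolation=cv2.INTER_CUBIC);cv2.imwrite("pics/ta.png",a)
b=cv2.resize(b,None,fx=4.2,fy=4.2,interpolation=cv2.INTER_CUBIC);cv2.imwrite("pics/sb.png",b)
E
```

```text
[ 292.3373257  -204.90309722 1276.89224224] [ -38.51796752 -702.17877059 1044.59727666] [[243.01232342 368.73571254]
 [  5.3553425  307.82208667]]
(280, 192) [589. -43.   0.]
(280, 171) [665. -33.   0.]
(354, 181) [ 657. -300.    0.]
(354, 200) [ 588. -306.    0.]
(368, 212) [ 550. -358.    0.]
(306, 215) [ 516. -144.    0.]
(343, 250) [ 409. -283.    0.]
(268, 196) [570.  -3.   0.]
(267, 174) [649.  12.   0.]
(293, 191) [597. -88.   0.]
```

View pics/ta.png

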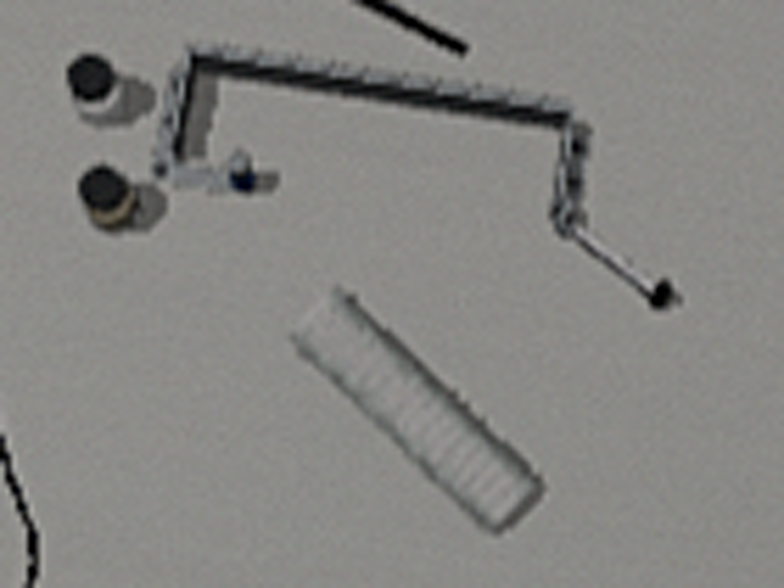

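View pics/sb.png

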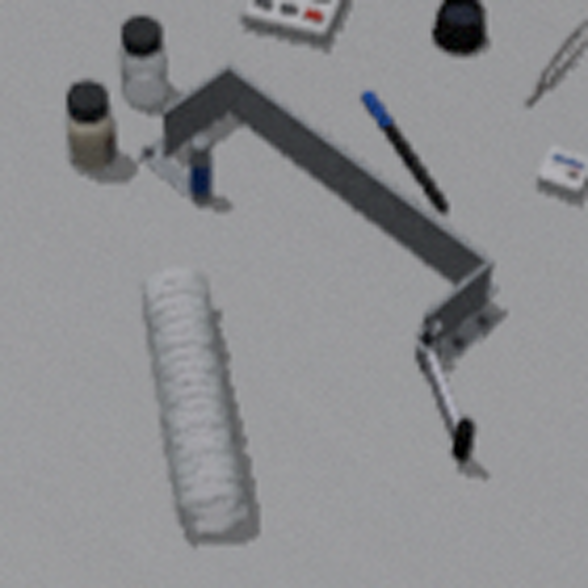

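The top crop shows the sleeve's ends near crop (316,313) and (521,510). The post top is near (238,158), the gate pin at (663,295) and the rim corners at (193,52) and (573,110). The scene crop agrees. The sleeve's film edge is vague at this scale, so I'll bring the wrist camera closer.

Call:
shift_gripper(
  ticks=[
    {"d":[323,243,-82]},
    {"d":[323,243,-82]},
    {"d":[323,243,-82]},
    {"d":[323,243,-82]},
    {"d":[323,243,-82]},
    {"d":[323,243,-82]},
    {"d":[323,243,-82]},
    {"d":[323,243,-82]},
    {"d":[323,243,-82]},
    {"d":[323,243,-82]},
  ],
  finger_gap=0,
)

```text
clock: 1.1
position: [401.5, 298.2, 330.5]
ee_rot: [0.993, -0.115, 0.0, -0.0]
contact_force: [-0.1, 0.5, -0.8]
gripper_width: 0.0
grasp_force: 0.0
```

Call:
shift_gripper(
  ticks=[
    {"d":[190,465,0]},
    {"d":[190,465,0]},
    {"d":[190,465,0]},
    {"d":[190,465,0]},
    {"d":[190,465,0]},
    {"d":[190,465,0]},
    {"d":[190,465,0]},
    {"d":[190,465,0]},
    {"d":[190,465,0]},
    {"d":[190,465,0]},
  ],
)

```text
clock: 2.1
position: [481.1, -194.6, 329.7]
ee_rot: [0.994, -0.112, -0.0, -0.0]
contact_force: [1.4, 0.9, -1.1]
gripper_width: -0.1
grasp_force: 0.0
```

```bash
python3 - <<'E'
from h import *
W=Cam("wrist");cv2.imwrite("pics/w1.png",arm.get_image("wrist"));np.savez("w1.npz",K=W.K,r=W.r,t=W.t)
print(W.C,W.R,W.K)
E
```

```text
[ 545.19055108 -209.25295154  454.07565361] [[-0.22456393 -0.97445861 -0.00121012]
 [-0.93980759  0.21625005  0.26457061]
 [-0.25755142  0.06055029 -0.96436556]] [[317.80071021   0.         324.68368508]
 [  0.         317.80071021 198.17383975]
 [  0.           0.           1.        ]]
```

View pics/w1.png

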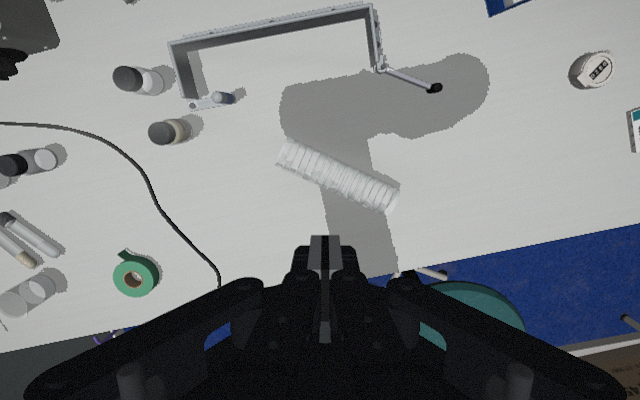

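The wrist view shows the sleeve clearly, with left-end corners (292,138) and (277,163) and right-end corners (400,185) and (388,212). Rim corners are at (170,43) and (374,6), the post top is near (217,97) and the gate pin near (436,88).

```bash
cat >> h.py <<'E'
    @classmethod
    def saved(c,f):
        s=c.__new__(c);d=np.load(f);s.K,s.r,s.t=d["K"],d["r"],d["t"];s.R=cv2.Rodrigues(s.r)[0];s.C=-s.R.T@s.t;return s
E
python3 - <<'E'
from h import *
W=Cam.saved("w1.npz");T=Cam("top");S=Cam("scene")
ta=lambda x,y:(250+x/5.6,160+y/5.6); sb=lambda x,y:(260+x/4.2,140+y/4.2)
for n,z,w,t,s in [("BL",48.5,(172,43),ta(193,54),sb(230,72)),("BR",48.5,(372,6),ta(573,110),sb(488,265)),("post",60,(215,97),ta(238,158),sb(202,143)),("pin",44,(437,87),ta(663,292),sb(465,422))]:
    print(n,W.ray(w,z).round(1),T.ray(t,z).round(1),S.ray(s,z).round(1))
c=[W.ray(p,z)for p,z in[((292,138),40),((277,163),40),((388,212),40),((400,185),40)]]
print("sl w",np.round(c,1),[np.linalg.norm(c[i]-c[(i+1)%4]).round(1) for i in range(4)])
c=[T.ray(ta(*p),40)for p in[(340,288),(293,338),(497,533),(545,487)]]
print("sl t",np.round(c,1),[np.linalg.norm(c[i]-c[(i+1)%4]).round(1) for i in range(4)])
im=cv2.imread("pics/w1.png")
a=cv2.resize(im[0:225,160:450],None,fx=2.6,fy=2.6,interpolation=cv2.INTER_CUBIC);cv2.imwrite("pics/wa.png",a)
E
```

```text
BL [659.9 -52.2  48.5] [657.6 -54.1  48.5] [653.5 -55.1  48.5]
BR [ 645.2 -286.9   48.5] [ 647.1 -290.    48.5] [ 641.2 -288.7   48.5]
post [590.  -85.9  60. ] [592.2 -90.7  60. ] [586.2 -92.6  60. ]
pin [ 542.  -348.7   44. ] [ 540.8 -354.1   44. ] [ 541.1 -350.7   44. ]
sl w [[ 522.1 -160.3   40. ]
 [ 495.2 -133.1   40. ]
 [ 396.1 -263.2   40. ]
 [ 429.8 -285.4   40. ]] [np.float64(38.3), np.float64(163.6), np.float64(40.4), np.float64(155.4)]
sl t [[ 523.2 -159.9   40. ]
 [ 489.8 -135.2   40. ]
 [ 387.  -268.2   40. ]
 [ 416.9 -294.    40. ]] [np.float64(41.6), np.float64(168.1), np.float64(39.5), np.float64(171.0)]
```

View pics/wa.png

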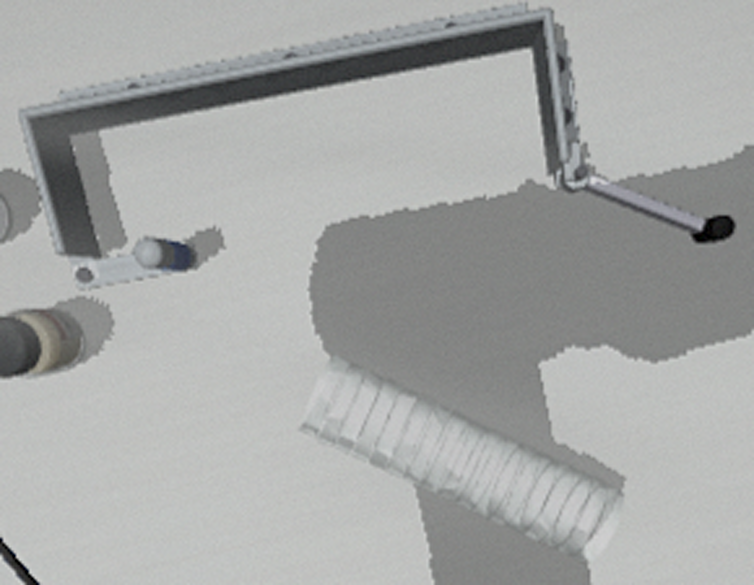

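The crop confirms the layout; the apparent sleeve length is about 170 mm against 205. I'll rectify the wrist picture onto a plane and check with an enhanced-contrast profile.

```bash
python3 - <<'E'
from h import *
W=Cam.saved("w1.npz");im=cv2.imread("pics/w1.png")
L=np.array([509.,-146.5]);Rr=np.array([410.,-278.]);c=(L+Rr)/2;u=(L-Rr)/np.linalg.norm(L-Rr);n=np.array([u[1],-u[0]])
# rectified at z=23: rows along -u.. cols
A,B=np.meshgrid(np.arange(-130,130.1,.5),np.arange(-50,50.1,.5))
P=np.stack([c[0]+A*u[0]+B*n[0],c[1]+A*u[1]+B*n[1],np.full_like(A,23.)],-1)
p=W.proj(P).reshape(A.shape+(2,)).astype(np.float32)
r=cv2.remap(im,p[...,0],p[...,1],cv2.INTER_CUBIC)
g=cv2.createCLAHE(4,(4,4)).apply(cv2.cvtColor(r,cv2.COLOR_BGR2GRAY))
cv2.imwrite("pics/rect.png",cv2.resize(g,None,fx=1.5,fy=1.5));print(g.shape,c,u)
E
```

```text
(201, 521) [ 459.5  -212.25] [0.60145708 0.79890511]
```

View pics/rect.png

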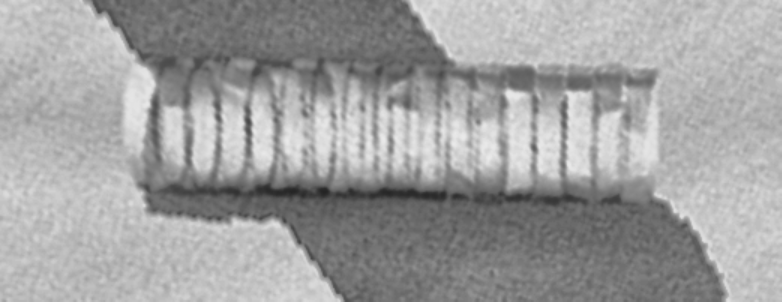

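In the rectified strip (3 px/mm) the dishes span 178 mm by 45 mm, with clear film beyond the ends. The sleeve's centre comes out at about (455,-211) with axis (0.616,0.787), and the dock at about (621,-168.5), turned about -0.05 rad. The plan is a sideways push of about 65 mm, then about 99 mm along the axis.

Call:
shift_gripper(
  ticks=[
    {"d":[-75,-3,100],"rotvec":[0,0,0.436]},
    {"d":[-75,-3,150],"rotvec":[0,0,0.436]},
    {"d":[-75,-3,200],"rotvec":[0,0,0.436]},
    {"d":[-75,-3,250],"rotvec":[0,0,0.436]},
    {"d":[-75,-3,280],"rotvec":[0,0,0.436]},
    {"d":[-75,-3,303],"rotvec":[0,0,0.436]},
    {"d":[-75,-3,303],"rotvec":[0,0,0.436]},
    {"d":[-75,-3,303],"rotvec":[0,0,0.436]},
  ],
)

```text
clock: 2.95
position: [406.0, -173.0, 24.2]
ee_rot: [0.946, -0.325, -0.004, 0.001]
contact_force: [-0.9, -0.1, 0.8]
gripper_width: 0.1
grasp_force: 0.0
```

```bash
python3 - <<'E'
from h import *
print(arm.read_state()["joints"])
im=cv2.imread("pics/w1.png");W=Cam.saved("w1.npz")
g=cv2.cvtColor(im,cv2.COLOR_BGR2GRAY).astype(np.float32)
hp=g-cv2.medianBlur(g.astype(np.uint8),0x15).astype(np.float32)
E
```

```text
[-3.23900485e-02  4.02821802e-01 -6.94057090e-01 -6.70108164e-04
 -4.82710551e-01  9.42233741e-01]
```

Call:
shift_gripper(
  ticks=[
    {"d":[8,0,0]},
    {"d":[16,0,0]},
    {"d":[24,0,0]},
    {"d":[30,0,0]},
    {"d":[36,0,0]},
    {"d":[42,0,0]},
    {"d":[48,0,0]},
    {"d":[54,0,0]},
    {"d":[60,0,0]},
    {"d":[60,0,0]},
  ],
)

```text
clock: 3.95
position: [456.9, -211.7, 27.3]
ee_rot: [0.946, -0.325, 0.001, -0.0]
contact_force: [0.1, 0.3, -0.4]
gripper_width: 0.2
grasp_force: 0.0
```

```bash
python3 - <<'E'
from h import *
T=Cam("top");im=arm.get_image("top");cv2.imwrite("pics/t2.png",im)
a=cv2.resize(im[160:265,250:390],None,fx=5.6,fy=5.6,interpolation=cv2.INTER_CUBIC);cv2.imwrite("pics/t2a.png",a)
E
```

```text
(no output)
```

View pics/t2a.png

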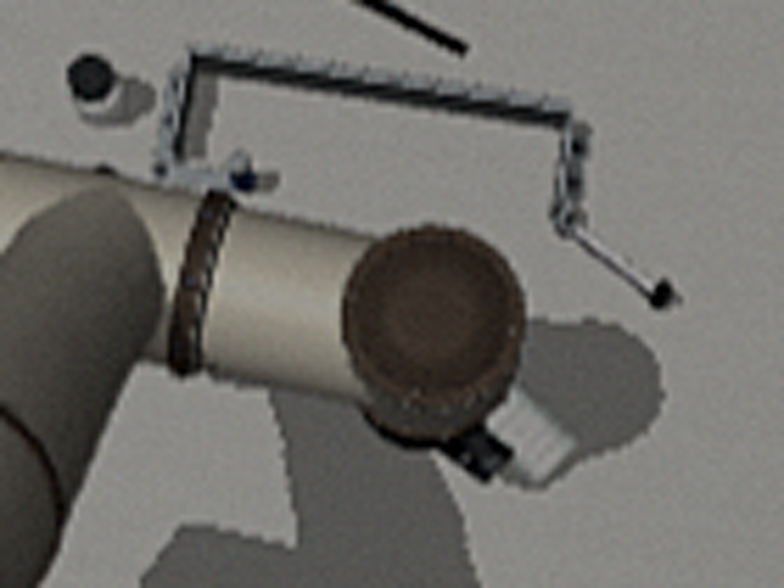

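The arm hides most of the view. The sleeve's right end is visible at crop (557,465), shifted parallel along the push direction, so it is translating cleanly. I'll continue pushing, then back off and survey.

Call:
shift_gripper(
  ticks=[
    {"d":[6,0,0]},
    {"d":[12,0,0]},
    {"d":[18,0,0]},
    {"d":[24,0,0]},
    {"d":[30,0,0]},
    {"d":[33,0,0]},
    {"d":[33,0,0]},
    {"d":[10,0,0]},
    {"d":[0,0,-40]},
    {"d":[-20,0,-80]},
  ],
)

```text
clock: 5.0
position: [439.8, -198.8, 107.5]
ee_rot: [0.946, -0.325, -0.001, 0.001]
contact_force: [1.6, -0.1, 1.3]
gripper_width: 0.1
grasp_force: 0.0
```

Call:
shift_gripper(
  ticks=[
    {"d":[-50,0,-50]},
    {"d":[-50,0,-100]},
    {"d":[-50,0,-150]},
    {"d":[-50,0,-200]},
    {"d":[-50,0,-220]},
    {"d":[-50,0,-220]},
    {"d":[-50,0,-220]},
  ],
)

```text
clock: 5.7
position: [400.5, -167.8, 328.0]
ee_rot: [0.946, -0.325, 0.001, -0.001]
contact_force: [-0.6, 0.1, -0.9]
gripper_width: -0.2
grasp_force: 0.0
```

```bash
python3 - <<'E'
from h import *
W=Cam("wrist");im=arm.get_image("wrist");cv2.imwrite("pics/w2.png",im);np.savez("w2.npz",K=W.K,r=W.r,t=W.t)
def mask(im):
    g=cv2.cvtColor(im,cv2.COLOR_BGR2GRAY).astype(np.float32)
    d=cv2.GaussianBlur(g,(0,0),.8);m=cv2.blur(d,(7,7));s=np.sqrt(np.maximum(cv2.blur(d*d,(7,7))-m*m,0))
    k=(s>5).astype(np.uint8);return cv2.morphologyEx(k,cv2.MORPH_CLOSE,np.ones((5,5)))
for f in(1,2):
    Wf=Cam.saved(f"w{f}.npz");k=mask(cv2.imread(f"pics/w{f}.png"))
    for c in cv2.findContours(k,0,2)[0]:
        a=cv2.contourArea(c)
        if 1500<a<12000:
            b=cv2.boxPoints(cv2.minAreaRect(c));print(f,a,b.round().tolist(),[Wf.ray(p,23).round()[:2].tolist() for p in b])
E
```

```text
1 2346.0 [[104.0, 294.0], [116.0, 242.0], [170.0, 254.0], [159.0, 306.0]] [[357.0, 182.0], [434.0, 130.0], [398.0, 59.0], [318.0, 108.0]]
1 4930.5 [[-0.0, 207.0], [70.0, 207.0], [70.0, 333.0], [0.0, 333.0]] [[521.0, 270.0], [498.0, 173.0], [304.0, 263.0], [329.0, 372.0]]
1 2126.5 [[-10.0, 153.0], [66.0, 135.0], [75.0, 174.0], [0.0, 192.0]] [[593.0, 245.0], [593.0, 135.0], [541.0, 145.0], [540.0, 259.0]]
1 1828.0 [[564.0, 47.0], [615.0, 47.0], [615.0, 92.0], [564.0, 92.0]] [[553.0, -516.0], [539.0, -578.0], [484.0, -578.0], [499.0, -514.0]]
2 3523.5 [[-21.0, 243.0], [76.0, 191.0], [100.0, 236.0], [3.0, 288.0]] [[618.0, 304.0], [582.0, 131.0], [517.0, 156.0], [551.0, 337.0]]
2 9234.5 [[62.0, 106.0], [161.0, -33.0], [256.0, 34.0], [158.0, 174.0]] [[669.0, 57.0], [700.0, -158.0], [576.0, -198.0], [529.0, 24.0]]
2 2512.5 [[-0.0, 0.0], [85.0, 0.0], [85.0, 45.0], [0.0, 45.0]] [[795.0, 19.0], [732.0, -61.0], [699.0, -23.0], [764.0, 60.0]]
```

View pics/w2.png

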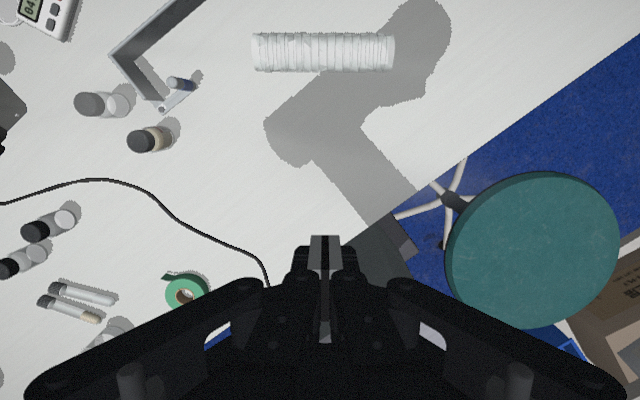

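The sleeve lies horizontally in this view, with its left end at (251,53), right end at (394,52), and rows 33-72. The post top is near (174,82) and the left rim corner near (112,54).

```bash
python3 - <<'E'
from h import *
W=Cam.saved("w2.npz");print(W.C)
im=cv2.imread("pics/w2.png")
g=cv2.cvtColor(im,cv2.COLOR_BGR2GRAY).astype(int)
print(g[53,236:270],g[53,385:412]);print(g[20:90,300])
for z in(10,23,40):print(z,[W.ray(p,z).round(1)[:2] for p in[(251,53),(394,52),(322,33),(322,72)]])
print("post",W.ray((174,82),60),"BL",W.ray((112,54),48.5))
E
```

```text
[ 451.69341841 -208.51632777  452.59126461]
[208 207 211 207 207 208 211 212 209 209 209 207 205 210 206 216 218 219
 219 220 221 222 214 202 208 217 217 218 217 204 218 203 209 216] [216 204 214 203 197 199 198 201 204 174 145 143 144 146 146 149 146 146
 142 146 148 148 145 143 148 145 146]
[206 206 209 207 208 210 208 207 209 204 211 195 148 137 151 161 167 171
 178 183 188 190 197 202 207 213 213 219 220 221 220 220 218 221 218 219
 220 218 216 216 214 207 203 195 194 193 187 181 177 176 177 173 189 212
 213 211 210 214 212 211 216 212 211 213 216 211 213 211 211 198]
10 [array([ 568.1, -178.1]), array([ 455.8, -323.3]), array([ 530.2, -264.3]), array([ 493.9, -235.8])]
23 [array([ 564.7, -179. ]), array([ 455.7, -319.9]), array([ 527.9, -262.7]), array([ 492.7, -235. ])]
40 [array([ 560.2, -180.2]), array([ 455.6, -315.5]), array([ 524.9, -260.5]), array([ 491.1, -233.9])]
post [587.00633266 -90.16951384  60.        ] BL [657.97223582 -51.46195586  48.5       ]
```

Centre is at about (510,-250), with the axis at 0.61 rad to the bay. It clears the post by about 6 mm and needs about 97 mm of axial push. Next I'll go behind the right end.

Call:
shift_gripper(
  ticks=[
    {"d":[137,130,0]},
    {"d":[137,130,50]},
    {"d":[137,130,100]},
    {"d":[137,130,150]},
    {"d":[137,130,200]},
    {"d":[137,130,250]},
    {"d":[137,130,280]},
    {"d":[137,130,301]},
    {"d":[137,130,301]},
  ],
)

```text
clock: 6.65
position: [423.1, -352.6, 19.1]
ee_rot: [0.945, -0.326, -0.008, -0.001]
contact_force: [-1.0, 0.8, 0.2]
gripper_width: -0.1
grasp_force: 0.0
```

Call:
shift_gripper(
  ticks=[
    {"d":[0,-5,0]},
    {"d":[0,-10,0]},
    {"d":[0,-15,0]},
    {"d":[0,-20,0]},
    {"d":[0,-25,0]},
    {"d":[0,-30,0]},
    {"d":[0,-36,0]},
    {"d":[0,-42,0]},
    {"d":[0,-48,0]},
    {"d":[0,-48,0]},
  ],
)

```text
clock: 7.65
position: [458.8, -316.3, 26.2]
ee_rot: [0.946, -0.325, 0.0, -0.0]
contact_force: [-0.1, 0.1, 0.3]
gripper_width: -0.1
grasp_force: 0.1
```

```bash
python3 - <<'E'
from h import *
W=Cam("wrist");im=arm.get_image("wrist");cv2.imwrite("pics/w3.png",im);np.savez("w3.npz",K=W.K,r=W.r,t=W.t);print(W.C)
im=arm.get_image("scene");cv2.imwrite("pics/s3.png",im)
im=arm.get_image("top");cv2.imwrite("pics/t3.png",im)
a=np.vstack([cv2.resize(cv2.imread("pics/w3.png")[:240],(640,240)),cv2.resize(np.hstack([cv2.imread("pics/s3.png")[140:280,240:400],im[140:280,240:400]]),(640,280))])
cv2.imwrite("pics/c3.png",a)
E
```

```text
[ 510.28862027 -356.85908647  150.70643176]
```

View pics/c3.png

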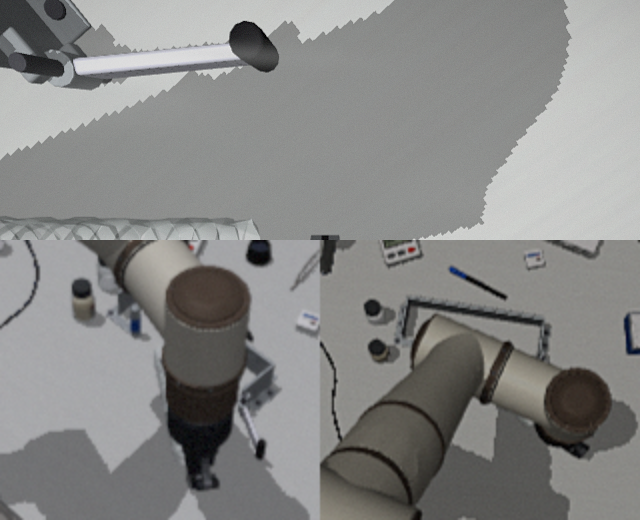

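The composite shows the sleeve's visible right end at column 255 and row 222 of the wrist view, with the fingertip's left edge at column 312. The gate is untouched in its open position. I'll compute the gap.

```bash
python3 - <<'E'
from h import *
W=Cam.saved("w3.npz");c=np.array([510,-250]);u=np.array([.612,.791]);n=np.array([.791,-.612]);tcp=np.array([458.8,-316.3])
for p,z in[((255,222),47),((255,222),35),((255,222),23),((262,239),23),((262,239),10),((312,239),27),((312,239),12)]:
    q=W.ray(p,z)[:2];print(p,z,q.round(1),"along",((q-c)@u).round(1),"across",((q-c)@n).round(1),"rel tcp",((q-tcp)@u).round(1))
g=cv2.cvtColor(cv2.imread("pics/w3.png"),cv2.COLOR_BGR2GRAY).astype(int)
print(g[222:262:6,236:330:3])
E
```

```text
(255, 222) 47 [ 496.1 -315.1] along -60.0 across 28.8 rel tcp 23.8
(255, 222) 35 [ 494.4 -310.3] along -57.2 across 24.6 rel tcp 26.6
(255, 222) 23 [ 492.8 -305.5] along -54.4 across 20.3 rel tcp 29.4
(262, 239) 23 [ 485.1 -302.7] along -56.9 across 12.6 rel tcp 26.8
(262, 239) 10 [ 482.5 -297.2] along -54.1 across 7.2 rel tcp 29.6
(312, 239) 27 [ 473.  -320.9] along -78.7 across 14.1 rel tcp 5.1
(312, 239) 12 [ 468.5 -316.5] along -78.0 across 7.9 rel tcp 5.8
[[129 147 164 158 179 181 130 144 144 144 142 144 142 146 142 141 143 144
  142 147 146 142 142 142 145 141 144 145 146 145 143 142]
 [128 172 168 164 177 176 180 105 143 139 142 143 140 143 144 144 144 145
  143 144 141 144 144 143 143 145 142 143 142 144 144 144]
 [168 190 192 189 195 191 180 184 142 144 145 143 141 142 142 140 142 147
  143 142 141 145 142 144 145 137 133 132 135 132 134 133]
 [187 160 176 198 200 194 194 194 149 141 144 141 143 144 143 143 142 142
  144 143 143 144 145 144 145  79  76  75  75  18   2  72]
 [192 171 181 199 198 196 197 193 153 143 143 141 141 144 146 142 144 139
  144 144 148  38   3   5   0  79  75  71  79  16  18  71]
 [200 195 194 199 198 197 198 199 142 144 145 143 144 148 143 144 144 139
  142 144  22  13  18  22  15  75  71  74  78  14  17  72]
 [202 177 194 199 199 195 197 196 150 142 141 143 142 141 144 141 144 144
  143  45  26  21  16  20  61  72  70  76  75  21  19  74]]
```

The clear film does extend about 13.5 mm past the dishes. The finger is in contact, and the sleeve has advanced about 33 mm without turning. I'll continue the axial push.

Call:
shift_gripper(
  ticks=[
    {"d":[0,-5,0]},
    {"d":[0,-10,0]},
    {"d":[0,-15,0]},
    {"d":[0,-21,0]},
    {"d":[0,-27,0]},
    {"d":[0,-33,0]},
    {"d":[0,-39,0]},
    {"d":[0,-45,0]},
    {"d":[0,-50,0]},
    {"d":[0,-50,0]},
  ],
)

```text
clock: 8.8
position: [489.5, -277.0, 26.3]
ee_rot: [0.946, -0.325, 0.0, -0.0]
contact_force: [0.1, -0.3, 1.2]
gripper_width: -0.0
grasp_force: 0.0
```

Call:
shift_gripper(
  ticks=[
    {"d":[0,-3,0]},
    {"d":[0,-6,0]},
    {"d":[0,-8,0]},
    {"d":[0,-8,0]},
  ],
)

```text
clock: 9.2
position: [493.9, -271.1, 26.3]
ee_rot: [0.946, -0.325, 0.0, -0.0]
contact_force: [0.3, -0.9, -0.5]
gripper_width: 0.0
grasp_force: 0.2
```

```bash
python3 - <<'E'
from h import *
W=Cam("wrist");im=arm.get_image("wrist");cv2.imwrite("pics/w4.png",im);np.savez("w4.npz",K=W.K,r=W.r,t=W.t)
g=cv2.cvtColor(im,cv2.COLOR_BGR2GRAY).astype(int)
g3=cv2.cvtColor(cv2.imread("pics/w3.png"),cv2.COLOR_BGR2GRAY).astype(int)
for c in(40,100,160,220):print(c,"w3",g3[196:240:2,c],"w4",g[196:240:2,c])
print(g[240,236:300:3])
E
```

```text
40 w3 [137 139 138 138 138 138 141 141 139 139 135 106 105 124 119 117 147 159
 159 150 159 154] w4 [134 134 134 135 137 132 135 133 136 135 132 104 107 115 115 114 145 157
 158 151 159 158]
100 w3 [137 138 144 138 137 139 140 140 141 139 143 119 103 118 111 158 180 168
 170 172 174 174] w4 [136 140 139 140 139 139 136 138 139 140 140 111 100 110 115 143 171 172
 168 174 172 150]
160 w3 [143 139 139 143 141 142 142 142 141 140 142 139 118 139 146 168 170 174
 176 178 179 173] w4 [141 142 139 141 142 142 141 140 143 143 139 136 116 136 150 162 167 168
 176 172 170 169]
220 w3 [144 145 144 143 143 139 147 147 141 142 145 119 118 123 142 162 169 174
 175 178 189 191] w4 [141 142 143 142 137 141 141 138 141 143 140 115 123 119 146 162 168 173
 169 168 180 170]
[186 144 186 195 194 197 193 192 178 143 143 142 140 140 140 138 139 144
 140 142 143 142]
```

Call:
shift_gripper(
  ticks=[
    {"d":[0,-3,0]},
    {"d":[0,-6,0]},
    {"d":[0,-9,0]},
    {"d":[0,-11,0]},
    {"d":[0,-11,0]},
  ],
)

```text
clock: 9.75
position: [500.9, -262.2, 26.3]
ee_rot: [0.946, -0.325, 0.0, -0.0]
contact_force: [0.0, 0.2, 0.6]
gripper_width: -0.0
grasp_force: 0.2
```

Call:
shift_gripper(
  ticks=[
    {"d":[0,-2,0]},
    {"d":[0,-4,0]},
    {"d":[0,-4,0]},
  ],
)

```text
clock: 10.05
position: [503.2, -259.2, 26.3]
ee_rot: [0.946, -0.325, 0.0, -0.0]
contact_force: [-0.5, 0.3, 0.3]
gripper_width: 0.1
grasp_force: 0.3
```

```bash
python3 - <<'E'
from h import *
print(arm.read_state()["joints"].round(2))
im=arm.get_image("wrist");cv2.imwrite("pics/w5.png",im)
g=cv2.cvtColor(im,cv2.COLOR_BGR2GRAY).astype(int)
for c in(40,100,160,220):print(c,g[196:240:2,c])
print(g[240,236:300:3])
E
```

```text
[-0.19  0.54 -0.39 -0.   -0.64  1.1 ]
40 [132 136 134 132 133 132 134 134 134 138 131 107 103 116 119 118 141 158
 155 153 154 156]
100 [135 141 137 139 136 137 137 138 138 138 137 124 100 109 115 142 171 168
 165 169 172 146]
160 [142 143 141 140 139 140 138 139 141 142 144 134 113 134 147 163 166 168
 173 172 171 171]
220 [143 140 143 142 140 140 141 141 141 141 141 114 116 120 147 165 169 170
 169 166 177 172]
[185 143 189 192 194 194 192 191 178 140 140 141 143 144 142 139 140 143
 139 144 142 138]
```

The left end is tucked in at about dock (10,81) with the sleeve at 0.6 rad. Now I'll come round to the front face near the right end and turn the sleeve partly, to about 0.4 rad.

Call:
shift_gripper(
  ticks=[
    {"d":[0,16,0]},
    {"d":[-25,16,0]},
    {"d":[-50,16,0]},
    {"d":[-50,0,0]},
    {"d":[-50,-28,0]},
    {"d":[-42,-28,0]},
    {"d":[-36,-29,0]},
    {"d":[-30,-30,0]},
    {"d":[-24,-32,0]},
    {"d":[-18,-34,0]},
  ],
)

```text
clock: 11.1
position: [509.5, -222.3, 26.1]
ee_rot: [0.945, -0.326, -0.0, 0.0]
contact_force: [-0.9, 0.1, -0.6]
gripper_width: 0.1
grasp_force: 0.3
```

Call:
shift_gripper(
  ticks=[
    {"d":[6,-2,0]},
    {"d":[12,-4,0]},
    {"d":[18,-6,0]},
    {"d":[22,-7,0]},
    {"d":[22,-7,0]},
  ],
)

```text
clock: 11.6
position: [532.2, -229.7, 26.3]
ee_rot: [0.946, -0.325, 0.001, -0.0]
contact_force: [-0.3, -0.6, -0.2]
gripper_width: 0.3
grasp_force: 0.0
```

```bash
cat >> h.py <<'E'
O=np.array([621,-168.5]);X=np.array([.9987,-.051]);Y=np.array([.051,.9987])
from scipy.spatial.transform import Rotation as Ro
def dock(p): d=np.asarray(p)[...,:2]-O;return np.stack([d@X,d@Y],-1)
def delta(x,y,z):
    s=arm.read_state();R=Ro.from_quat(s["ee_rot"]).as_matrix()
    w=np.r_[O+x*X+y*Y,z]-s["position"];return (R.T@w).round(1)
def where():
    s=arm.read_state();R=Ro.from_quat(s["ee_rot"]).as_matrix()
    return dock(s["position"]).round(1),"toolx-to-dockx yaw",round(float(np.arctan2(R[:2,0]@Y,R[:2,0]@X)),3)
E
python3 - <<'E'
from h import *
print(where())
W=Cam("wrist");im=arm.get_image("wrist");cv2.imwrite("pics/w6.png",im);np.savez("w6.npz",K=W.K,r=W.r,t=W.t);print(W.C)
g=cv2.cvtColor(im,cv2.COLOR_BGR2GRAY).astype(np.float32)
d=cv2.GaussianBlur(g,(0,0),1);print(d[:400:8,::20].astype(int)[:32].tolist().__str__().replace("],","\n"))
E
```

```text
(array([-85.5, -65.7]), 'toolx-to-dockx yaw', -0.612)
[ 583.66960475 -270.36306845  150.89725093]
[[22, 11, 148, 175, 143, 100, 51, 59, 58, 57, 57, 184, 185, 186, 140, 163, 116, 186, 185, 185, 126, 125, 125, 125, 125, 123, 122, 122, 149, 173, 171, 170
 [14, 164, 174, 176, 153, 54, 52, 57, 59, 58, 54, 185, 186, 185, 187, 146, 118, 185, 186, 186, 128, 128, 127, 126, 126, 125, 124, 123, 121, 176, 173, 171
 [170, 173, 175, 144, 116, 53, 53, 57, 58, 59, 186, 186, 188, 186, 189, 93, 64, 157, 187, 188, 128, 127, 129, 126, 125, 126, 124, 122, 122, 175, 175, 173
 [172, 175, 176, 152, 64, 52, 52, 58, 58, 58, 188, 189, 188, 188, 189, 69, 139, 119, 188, 131, 129, 128, 128, 127, 128, 126, 125, 123, 123, 178, 176, 173
 [173, 175, 172, 127, 57, 58, 60, 59, 61, 185, 187, 188, 188, 191, 190, 158, 171, 120, 
[... 3611 characters left out ...]
35, 135, 136, 136, 139, 193, 193, 191, 191, 189, 188, 187
 [134, 140, 173, 187, 195, 191, 133, 165, 191, 169, 176, 186, 195, 162, 190, 182, 136, 135, 134, 135, 134, 135, 136, 134, 178, 193, 193, 192, 191, 190, 188, 187
 [155, 133, 185, 177, 169, 173, 137, 202, 205, 188, 198, 195, 197, 189, 188, 173, 141, 135, 134, 135, 135, 135, 137, 195, 195, 194, 192, 191, 190, 189, 189, 187
 [152, 136, 176, 200, 201, 172, 189, 202, 206, 140, 196, 188, 155, 173, 167, 172, 122, 117, 135, 135, 135, 195, 195, 194, 194, 194, 193, 191, 191, 190, 189, 185
 [163, 149, 194, 200, 201, 161, 201, 199, 189, 166, 183, 171, 158, 159, 147, 23, 60, 49, 156, 145, 196, 195, 196, 195, 194, 194, 192, 191, 190, 189, 187, 185]]
```

```bash
python3 - <<'E'
from h import *
W=Cam.saved("w6.npz")
im=cv2.imread("pics/w6.png");d=cv2.GaussianBlur(cv2.cvtColor(im,cv2.COLOR_BGR2GRAY),(0,0),1).astype(int)
pts=[]
for c in range(40,300,20):
    col=d[130:235,c];sh=[r for r in range(2,len(col)) if col[r-2]-col[r]>0 and False]
    # topmost row where local brightness departs from its table/shadow level with a fine edge: last strong positive step
    print(c,d[140:236:4,c].tolist()) if c%60==40 else 0
# wall foot: dark->bright transition per row
w=[]
for r in range(0,180,12):
    row=d[r];c=[i for i in range(10,230) if row[i]<110 and row[i+6]>165]
    if c:w.append((c[-1]+3,r))
P=np.array([W.ray(p,0)[:2] for p in w]);D=dock(P);print("wall foot dock",D.round(1).tolist())
for z in(47,35):
    A=dock([W.ray((40,208),z),W.ray((300,147),z)]);v=A[0]-A[1];print(z,A.round(1),np.arctan2(v[0],v[1]).round(3))
print("R end",dock([W.ray((318,170),47),W.ray((318,200),47),W.ray((318,220),40)]).round(1))
print("pin top",dock(W.ray((590,56),44)).round(1))
E
```

```text
40 [66, 67, 169, 189, 188, 188, 188, 187, 188, 189, 190, 190, 190, 180, 130, 130, 122, 106, 106, 128, 145, 174, 183, 186]
100 [190, 192, 192, 192, 192, 193, 193, 193, 193, 190, 140, 132, 132, 105, 121, 148, 152, 157, 187, 198, 200, 192, 173, 173]
160 [192, 191, 192, 194, 192, 143, 136, 135, 135, 126, 142, 155, 146, 173, 186, 191, 196, 200, 203, 203, 195, 191, 200, 205]
220 [140, 140, 138, 137, 137, 138, 139, 154, 164, 167, 172, 172, 182, 193, 199, 204, 206, 198, 182, 180, 183, 187, 192, 195]
280 [140, 132, 136, 149, 166, 181, 186, 191, 195, 197, 198, 196, 190, 183, 180, 184, 187, 188, 190, 192, 192, 191, 189, 188]
wall foot dock [[31.3, -92.2], [31.0, -84.8], [31.3, -76.5], [31.2, -68.4], [31.4, -59.8], [31.4, -51.4], [31.4, -42.9], [31.6, -33.9], [31.6, -25.0], [31.8, -15.6], [31.7, -6.4], [31.7, 3.0], [31.7, 12.6], [31.6, 22.4], [31.6, 32.3]]
47 [[ -2.   -5.6]
 [-36.5 -90.6]] 0.385
35 [[  1.4   5.7]
 [-37.  -89.1]] 0.385
R end [[-46.  -91. ]
 [-54.4 -85. ]
 [-62.2 -79.3]]
pin top [ -65.8 -180.5]
```

Turned to about 0.385 rad, with the back-left corner riding on the back wall and the left end at about y=92. The dock frame checks out to within 1.5 mm. I'll add a short axial push for margin at the right end wall.

```bash
python3 - <<'E'
from h import *
for p in[(-103,-60),(-110,-90),(-105,-135),(-73,-128),(-66,-99)]:print(p,delta(*p,26))
E
```

```text
(-103, -60) [-17.2   5.3   0.3]
(-110, -90) [-5.7 33.8  0.3]
(-105, -135) [24.2 67.8  0.3]
(-73, -128) [46.4 43.7  0.4]
(-66, -99) [35.5 15.9  0.4]
```

Call:
shift_gripper(
  ticks=[
    {"d":[-17,5,0]},
    {"d":[-17,5,0],"rotvec":[0,0,-0.1]},
    {"d":[-6,34,0],"rotvec":[0,0,-0.25]},
    {"d":[24,68,0],"rotvec":[0,0,-0.25]},
    {"d":[24,68,0],"rotvec":[0,0,-0.25]},
    {"d":[46,44,0],"rotvec":[0,0,-0.25]},
    {"d":[46,44,0],"rotvec":[0,0,-0.25]},
  ],
)

```text
clock: 12.35
position: [544.0, -292.8, 26.9]
ee_rot: [0.979, -0.204, 0.002, 0.0]
contact_force: [-0.1, 1.0, 0.7]
gripper_width: 0.4
grasp_force: 0.0
```

Call:
shift_gripper(
  ticks=[
    {"d":[-3,-7,0]},
    {"d":[-4,-12,0]},
    {"d":[-5,-17,0]},
    {"d":[-5,-21,0]},
    {"d":[-5,-25,0]},
    {"d":[-5,-29,0]},
    {"d":[-5,-29,0]},
  ],
)

```text
clock: 13.05
position: [547.9, -263.5, 26.4]
ee_rot: [0.979, -0.205, 0.0, -0.0]
contact_force: [0.7, 0.2, 0.3]
gripper_width: 0.2
grasp_force: 0.0
```

```bash
python3 - <<'E'
from h import *
print(where())
W=Cam("wrist");im=arm.get_image("wrist");cv2.imwrite("pics/w7.png",im);np.savez("w7.npz",K=W.K,r=W.r,t=W.t)
d=cv2.GaussianBlur(cv2.cvtColor(im,cv2.COLOR_BGR2GRAY),(0,0),1).astype(int)
print("\n".join(str(d[r,:330:15].tolist()) for r in range(100,244,8)))
E
```

```text
(array([-68.1, -98.6]), 'toolx-to-dockx yaw', -0.361)
[150, 96, 78, 82, 85, 89, 92, 93, 195, 196, 198, 198, 153, 148, 148, 147, 147, 147, 148, 147, 132, 139]
[76, 74, 82, 84, 85, 89, 99, 195, 197, 197, 183, 148, 149, 150, 149, 148, 148, 148, 148, 146, 120, 136]
[72, 75, 81, 82, 85, 151, 195, 194, 146, 146, 148, 148, 149, 149, 149, 149, 148, 147, 147, 148, 105, 98]
[75, 77, 77, 80, 193, 198, 177, 144, 144, 145, 147, 148, 149, 149, 149, 149, 149, 148, 148, 147, 135, 100]
[72, 72, 76, 184, 141, 142, 143, 144, 145, 146, 146, 147, 148, 148, 149, 148, 149, 148, 148, 147, 147, 120]
[70, 103, 174, 140, 142, 143, 143, 144, 145, 146, 146, 147, 146, 148, 148, 149, 148, 149, 148, 148, 149, 132]
[183, 170, 141, 141, 142, 143, 144, 144, 145, 146, 147, 146, 146, 147, 148, 147, 148, 148, 148, 148, 148, 124]
[
[... 518 characters left out ...]
 148, 149, 149, 149, 147, 148, 148]
[138, 140, 141, 141, 141, 141, 144, 146, 146, 146, 147, 147, 147, 148, 148, 149, 148, 149, 148, 149, 149, 147]
[137, 139, 141, 134, 141, 125, 117, 130, 136, 130, 127, 121, 111, 120, 128, 115, 162, 148, 149, 148, 149, 147]
[115, 133, 126, 128, 130, 124, 148, 139, 136, 144, 160, 158, 181, 177, 173, 180, 168, 133, 148, 148, 148, 148]
[159, 135, 154, 153, 176, 179, 137, 183, 180, 183, 174, 187, 201, 170, 180, 197, 190, 193, 148, 149, 148, 148]
[192, 160, 185, 192, 161, 151, 194, 192, 197, 201, 201, 207, 208, 202, 163, 206, 202, 201, 148, 149, 148, 148]
[108, 196, 201, 201, 185, 187, 205, 156, 193, 210, 208, 214, 198, 216, 171, 213, 187, 205, 149, 148, 148, 85]
```

The sleeve moved up. The left end is now at about (6,105) and the right end at about (-64,-88), so there is room to swing. Now to the front face.

```bash
python3 - <<'E'
from h import *
for p in[(-74,-114),(-118,-112),(-110,-50),(-90,-54),(-29,-66)]:print(p,delta(*p,26.3))
E
```

```text
(-74, -114) [-0.1 16.3  0.1]
(-118, -112) [-42.   30.    0.1]
(-110, -50) [-56.4 -30.8   0.1]
(-90, -54) [-36.3 -34.2   0.1]
(-29, -66) [ 25.  -44.5   0.1]
```

Call:
shift_gripper(
  ticks=[
    {"d":[0,16,0]},
    {"d":[-42,30,0]},
    {"d":[-50,0,0],"rotvec":[0,0,-0.1]},
    {"d":[-56,-31,0],"rotvec":[0,0,-0.15]},
    {"d":[-46,-33,0],"rotvec":[0,0,-0.15]},
    {"d":[-36,-34,0],"rotvec":[0,0,-0.15]},
    {"d":[-30,-35,0],"rotvec":[0,0,-0.15]},
    {"d":[-24,-36,0],"rotvec":[0,0,-0.2]},
    {"d":[-18,-37,0],"rotvec":[0,0,-0.22]},
    {"d":[-12,-38,0],"rotvec":[0,0,-0.25]},
  ],
)

```text
clock: 14.1
position: [551.7, -225.4, 25.9]
ee_rot: [0.997, -0.082, -0.001, -0.0]
contact_force: [-1.3, 0.4, 0.5]
gripper_width: -0.1
grasp_force: 0.3
```

Call:
shift_gripper(
  ticks=[
    {},
  ],
)

```text
clock: 14.2
position: [552.6, -225.3, 26.1]
ee_rot: [0.997, -0.082, 0.0, 0.0]
contact_force: [-0.7, 0.2, 0.3]
gripper_width: 0.1
grasp_force: 0.0
```

```bash
python3 - <<'E'
from h import *
print(where())
W=Cam("wrist");im=arm.get_image("wrist");cv2.imwrite("pics/w8.png",im);np.savez("w8.npz",K=W.K,r=W.r,t=W.t)
d=cv2.GaussianBlur(cv2.cvtColor(im,cv2.COLOR_BGR2GRAY),(0,0),1).astype(int)
print("\n".join(str(r)+str(d[r,:480:15].tolist()) for r in range(60,244,8)))
for p in[(-50,-62),(-40,-64),(-29,-66)]:print(p,delta(*p,26.3))
E
```

```text
(array([-65.4, -60.2]), 'toolx-to-dockx yaw', -0.113)
60[63, 65, 64, 64, 65, 65, 68, 109, 183, 198, 198, 197, 196, 197, 196, 195, 196, 196, 196, 195, 195, 196, 197, 199, 199, 198, 198, 199, 199, 79, 78, 67]
68[64, 66, 77, 143, 192, 195, 197, 197, 198, 197, 198, 201, 201, 201, 202, 202, 201, 201, 201, 201, 202, 201, 200, 200, 200, 199, 199, 199, 199, 83, 82, 71]
76[189, 190, 190, 192, 193, 194, 194, 194, 196, 198, 200, 200, 201, 202, 202, 202, 203, 204, 205, 205, 204, 204, 204, 203, 203, 202, 204, 203, 203, 79, 79, 75]
84[189, 190, 190, 190, 191, 192, 192, 194, 196, 197, 198, 199, 199, 201, 203, 203, 203, 141, 141, 177, 205, 204, 206, 205, 205, 199, 185, 180, 143, 70, 70, 70]
92[131, 132, 134, 150, 186, 192, 192, 187, 193, 169, 190, 147, 176, 144, 149, 143, 142, 143, 143, 141, 155, 141, 143, 1
[... 2333 characters left out ...]
 139, 156, 145, 171, 166, 108, 180, 161, 203, 191, 193, 210, 186, 204, 204, 197, 194, 191, 196, 144, 144, 143, 143, 143, 142, 141, 142]
220[31, 30, 29, 61, 138, 138, 138, 155, 152, 147, 154, 161, 128, 195, 169, 176, 194, 170, 184, 179, 179, 177, 185, 178, 143, 143, 143, 143, 142, 143, 142, 142]
228[26, 28, 25, 70, 136, 138, 138, 141, 141, 141, 141, 139, 163, 164, 127, 147, 164, 147, 180, 163, 161, 157, 165, 146, 143, 143, 143, 142, 143, 143, 142, 142]
236[25, 27, 87, 200, 139, 139, 139, 139, 139, 140, 140, 142, 142, 141, 142, 142, 146, 177, 159, 175, 168, 105, 144, 143, 143, 143, 142, 142, 143, 142, 142, 141]
(-50, -62) [16.1  0.2 -0.3]
(-40, -64) [26.2  1.  -0.3]
(-29, -66) [37.4  1.8 -0.3]
```

```bash
python3 - <<'E'
from h import *
W=Cam.saved("w8.npz")
A=dock([W.ray((30,105),47),W.ray((345,145),47)]);v=A[0]-A[1];print(A.round(1),np.arctan2(v[0],v[1]).round(3))
print("end",dock([W.ray((353,150),40),W.ray((353,175),47),W.ray((353,205),40),W.ray((353,205),23)]).round(1))
print("wall foot",dock([W.ray((428,100),0),W.ray((428,140),0)]).round(1),"blue post/col",dock(W.ray((20,212),60)).round(1))
E
```

```text
[[ 12.2  23.9]
 [-11.4 -72.8]] 0.24
end [[-14.2 -75.7]
 [-21.5 -74.5]
 [-34.  -73.9]
 [-39.2 -74.9]]
wall foot [[  -0.7 -114.5]
 [ -18.6 -114. ]] blue post/col [-18.7  26.4]
```

At 0.24 rad there is about 20 mm of clearance to the right end wall. I'll finish the swing.

Call:
shift_gripper(
  ticks=[
    {"d":[5,0,0],"rotvec":[0,0,-0.02]},
    {"d":[10,0,0],"rotvec":[0,0,-0.04]},
    {"d":[15,0,0],"rotvec":[0,0,-0.06]},
    {"d":[20,1,0],"rotvec":[0,0,-0.08]},
    {"d":[25,1,0],"rotvec":[0,0,-0.1]},
    {"d":[30,1,0],"rotvec":[0,0,-0.11]},
    {"d":[34,2,0],"rotvec":[0,0,-0.11]},
    {"d":[37,2,0],"rotvec":[0,0,-0.11]},
    {"d":[37,2,0],"rotvec":[0,0,-0.11]},
  ],
)

```text
clock: 15.15
position: [588.6, -232.4, 26.3]
ee_rot: [1.0, -0.026, 0.0, 0.0]
contact_force: [-0.1, -0.0, -0.2]
gripper_width: 0.2
grasp_force: 0.0
```

```bash
python3 - <<'E'
from h import *
print(where())
W=Cam("wrist");im=arm.get_image("wrist");cv2.imwrite("pics/w9.png",im);np.savez("w9.npz",K=W.K,r=W.r,t=W.t)
d=cv2.GaussianBlur(cv2.cvtColor(im,cv2.COLOR_BGR2GRAY),(0,0),1).astype(int)
print("\n".join(str(r)+str(d[r,:480:20].tolist()) for r in range(84,244,6)))
E
```

```text
(array([-29.1, -65.5]), 'toolx-to-dockx yaw', -0.002)
84[173, 174, 125, 128, 130, 130, 130, 130, 129, 129, 129, 129, 129, 128, 128, 129, 186, 187, 187, 188, 189, 188, 215, 216]
90[159, 180, 130, 132, 134, 136, 136, 135, 106, 128, 131, 131, 130, 129, 129, 128, 128, 119, 164, 170, 187, 187, 216, 215]
96[109, 178, 128, 132, 134, 135, 134, 136, 132, 129, 135, 134, 132, 132, 132, 132, 132, 116, 132, 132, 132, 155, 161, 212]
102[169, 136, 128, 129, 131, 133, 134, 134, 134, 135, 134, 132, 130, 130, 129, 130, 129, 130, 129, 130, 130, 131, 150, 150]
108[124, 126, 128, 129, 131, 131, 133, 132, 132, 133, 134, 132, 130, 129, 128, 129, 128, 129, 129, 131, 130, 130, 150, 151]
114[107, 110, 116, 117, 119, 119, 120, 120, 120, 125, 125, 122, 118, 114, 112, 119, 119, 119, 119, 118, 118, 118, 133, 132]
120[122, 123, 126, 127, 129, 129, 131, 132, 134, 134, 136, 137, 137, 134, 134, 135, 135, 135, 133, 133, 132, 130, 129, 127]
126[104, 108, 109, 110, 112, 113, 
[... 1707 characters left out ...]
8, 198, 223, 216, 225, 194, 224, 224, 204, 220, 219, 203, 209, 154, 152, 151, 150, 71, 70]
216[219, 193, 220, 184, 223, 217, 192, 220, 217, 222, 210, 219, 223, 189, 221, 212, 199, 209, 153, 152, 151, 151, 67, 68]
222[190, 181, 201, 183, 222, 195, 167, 219, 218, 217, 219, 209, 222, 164, 193, 199, 195, 207, 151, 151, 151, 150, 65, 67]
228[205, 179, 162, 185, 194, 171, 211, 218, 210, 191, 218, 202, 216, 155, 189, 185, 189, 196, 152, 151, 151, 145, 65, 69]
234[189, 168, 172, 187, 195, 137, 199, 209, 174, 153, 214, 192, 196, 155, 186, 170, 173, 177, 152, 152, 152, 135, 64, 75]
240[145, 163, 163, 167, 156, 163, 173, 170, 126, 135, 180, 176, 157, 165, 170, 175, 151, 155, 151, 152, 150, 121, 64, 84]
```

The sleeve's rear edge is now parallel to the wall and it sits inside the bay, centre at about x=+4. I'll back out and go over to behind the gate.

```bash
python3 - <<'E'
from h import *
for p in[(-75,-66,26),(-75,-66,110),(-34,-195,110),(-34,-195,26)]:print(p,delta(*p))
s=arm.read_state();R=Ro.from_quat(s["ee_rot"]).as_matrix();o=np.array([-34,-195])
for p in[(-44,-175),(-60,-168),(-72,-159),(-84,-140),(-84,-110),(-71,-88),(-59,-78),(-50,-74),(-46,-74)]:
    q=np.array(p)-o;w=np.r_[q[0]*X+q[1]*Y,0];print(p,(R.T@w).round(1))
E
```

```text
(-75, -66, 26) [-45.7   0.7   0.3]
(-75, -66, 110) [-45.6   0.7 -83.7]
(-34, -195, 110) [ -4.4 129.6 -83.7]
(-34, -195, 26) [ -4.5 129.6   0.3]
(-44, -175) [-10. -20.  -0.]
(-60, -168) [-26. -27.  -0.]
(-72, -159) [-38.1 -35.9  -0. ]
(-84, -140) [-50.1 -54.9  -0. ]
(-84, -110) [-50.1 -84.9  -0. ]
(-71, -88) [ -37.2 -106.9   -0. ]
(-59, -78) [ -25.2 -117.    -0. ]
(-50, -74) [ -16.2 -121.    -0. ]
(-46, -74) [ -12.2 -121.    -0. ]
```

Call:
shift_gripper(
  ticks=[
    {"d":[-25,1,0]},
    {"d":[-46,1,0]},
    {"d":[-46,1,-44]},
    {"d":[-46,1,-84]},
    {"d":[-46,1,-84]},
    {"d":[-30,45,-84]},
    {"d":[-15,90,-84]},
    {"d":[-4,130,-84]},
    {"d":[-4,130,-84]},
    {"d":[-4,130,-60]},
  ],
)

```text
clock: 16.2
position: [579.1, -364.1, 88.9]
ee_rot: [1.0, -0.027, 0.004, 0.002]
contact_force: [0.4, 0.3, 0.3]
gripper_width: -0.1
grasp_force: 0.0
```

Call:
shift_gripper(
  ticks=[
    {"d":[0,0,30]},
    {"d":[0,0,60]},
    {"d":[0,0,60]},
  ],
)

```text
clock: 16.5
position: [573.7, -359.9, 21.3]
ee_rot: [1.0, -0.027, -0.005, -0.002]
contact_force: [-1.2, 0.2, -1.2]
gripper_width: 0.1
grasp_force: 0.0
```

```bash
python3 -c "
from h import *
print(where(),delta(-44,-175,26))"
```

```text
(array([ -37.5, -193.5]), 'toolx-to-dockx yaw', -0.003) [ -6.6 -18.5  -4.6]
```

Call:
shift_gripper(
  ticks=[
    {"d":[-10,-20,0]},
    {"d":[-18,-24,0]},
    {"d":[-26,-27,0]},
    {"d":[-32,-31,0]},
    {"d":[-38,-36,0]},
    {"d":[-44,-45,0]},
    {"d":[-50,-55,0]},
    {"d":[-51,-65,0]},
    {"d":[-51,-75,0]},
    {"d":[-50,-85,0]},
  ],
)

```text
clock: 17.5
position: [531.7, -273.4, 26.3]
ee_rot: [1.0, -0.026, -0.0, -0.0]
contact_force: [0.5, -1.5, 0.3]
gripper_width: 0.1
grasp_force: 0.3
```

Call:
shift_gripper(
  ticks=[
    {"d":[6,-11,0]},
    {"d":[13,-22,0]},
    {"d":[19,-27,0]},
    {"d":[25,-32,0]},
    {"d":[30,-34,0]},
    {"d":[34,-36,0]},
    {"d":[36,-36,0]},
    {"d":[36,-36,0]},
  ],
)

```text
clock: 18.3
position: [569.9, -240.5, 26.3]
ee_rot: [1.0, -0.027, 0.0, 0.0]
contact_force: [0.1, -1.4, 0.0]
gripper_width: 0.4
grasp_force: 0.0
```

```bash
python3 -c "
from h import *
print(where())"
```

```text
(array([-47.4, -74.5]), 'toolx-to-dockx yaw', -0.002)
```

Call:
shift_gripper(
  ticks=[
    {"d":[1,0,0]},
    {"d":[2,0,0]},
    {"d":[2,0,0]},
  ],
)

```text
clock: 18.6
position: [571.0, -240.6, 26.3]
ee_rot: [1.0, -0.027, -0.001, -0.0]
contact_force: [-0.2, -0.1, 0.5]
gripper_width: -0.0
grasp_force: 0.7
```

Call:
shift_gripper(
  ticks=[
    {"d":[1,0,0]},
    {"d":[2,0,0]},
    {"d":[2,0,0]},
  ],
)

```text
clock: 18.9
position: [571.1, -240.6, 26.1]
ee_rot: [1.0, -0.027, -0.003, -0.0]
contact_force: [-6.2, -0.3, 4.7]
gripper_width: 0.5
grasp_force: 3.0
```

A firm stop at 6 N: the gate is shut. I'll back off and check from above.

Call:
shift_gripper(
  ticks=[
    {"d":[-12,0,0]},
    {"d":[-40,0,0]},
    {"d":[-70,0,-30]},
    {"d":[-90,0,-80]},
    {"d":[-90,0,-130]},
    {"d":[-90,0,-180]},
    {"d":[-90,0,-220]},
    {"d":[-90,30,-240]},
    {"d":[-90,30,-240]},
    {"d":[-90,30,-240]},
  ],
)

```text
clock: 19.9
position: [482.2, -265.9, 266.3]
ee_rot: [1.0, -0.027, 0.001, -0.0]
contact_force: [0.4, 0.5, -0.3]
gripper_width: -0.2
grasp_force: 0.0
```

```bash
python3 - <<'E'
from h import *
W=Cam("wrist");im=arm.get_image("wrist");cv2.imwrite("pics/w10.png",im);np.savez("wA.npz",K=W.K,r=W.r,t=W.t)
# rectify to dock frame at z=30: rows dock x +45..-60 , cols dock y +130..-150
def rect(z,xs,ys):
    A,B=np.meshgrid(ys,xs);P=np.stack([O[0]+B*X[0]+A*Y[0],O[1]+B*X[1]+A*Y[1],np.full_like(A,z,dtype=float)],-1)
    p=W.proj(P).reshape(A.shape+(2,)).astype(np.float32);return cv2.remap(cv2.GaussianBlur(im,(0,0),.7),p[...,0],p[...,1],cv2.INTER_LINEAR)
g=cv2.cvtColor(rect(30,np.arange(44,-64,-4.),np.arange(128,-152,-10.)),cv2.COLOR_BGR2GRAY)
for x,r in zip(range(44,-64,-4),g):print(x,r.tolist())
hsv=cv2.cvtColor(im,cv2.COLOR_BGR2HSV)
k=(hsv[...,2]<45).astype(np.uint8);k[230:]=0
n,l,s,c=cv2.connectedComponentsWithStats(k)
for i in range(1,n):
    if s[i,4]>15:print(s[i].tolist(),dock(W.ray(c[i],44)).round(1))
E
```

```text
44 [0, 0, 0, 0, 0, 0, 0, 0, 0, 0, 0, 0, 0, 0, 0, 0, 0, 0, 0, 0, 0, 0, 0, 0, 0, 0, 0, 0]
40 [135, 136, 137, 134, 136, 134, 134, 135, 134, 133, 133, 133, 132, 131, 132, 133, 133, 133, 133, 133, 135, 136, 137, 136, 137, 174, 173, 172]
36 [68, 69, 71, 73, 73, 77, 78, 80, 84, 84, 86, 88, 89, 93, 94, 97, 99, 99, 102, 103, 107, 107, 109, 111, 110, 173, 173, 172]
32 [49, 51, 51, 55, 50, 55, 54, 52, 55, 53, 57, 59, 53, 57, 52, 56, 56, 49, 56, 51, 55, 57, 54, 56, 50, 170, 175, 175]
28 [49, 49, 50, 53, 55, 53, 54, 55, 54, 56, 55, 54, 55, 55, 54, 54, 55, 53, 55, 54, 54, 55, 55, 55, 55, 120, 174, 173]
24 [50, 49, 50, 104, 145, 147, 134, 130, 131, 123, 126, 103, 119, 103, 91, 99, 117, 110, 116, 96, 91, 109, 108, 104, 102, 116, 176, 175]
20 [48, 49, 50, 147, 156, 142, 151, 147, 140, 133, 149, 143, 147, 152, 147, 143, 152, 145, 145, 143, 145, 165, 176, 176, 174, 110, 172, 176]
16 [49, 48, 50, 160, 172, 161, 157, 163, 151, 158, 165, 158, 162, 165, 166, 1
[... 2168 characters left out ...]
124, 124]
-48 [130, 134, 172, 172, 174, 177, 177, 178, 178, 178, 179, 179, 180, 179, 180, 181, 181, 127, 126, 124, 126, 125, 124, 123, 125, 123, 124, 125]
-52 [127, 130, 158, 174, 175, 175, 175, 176, 178, 179, 180, 180, 181, 180, 181, 181, 181, 135, 126, 125, 126, 125, 125, 125, 125, 124, 125, 124]
-56 [106, 131, 146, 174, 175, 176, 176, 178, 179, 179, 179, 179, 181, 180, 181, 180, 181, 129, 126, 126, 125, 126, 126, 125, 125, 125, 125, 125]
-60 [97, 128, 143, 174, 175, 176, 176, 177, 177, 179, 180, 181, 181, 182, 182, 180, 181, 126, 125, 125, 125, 126, 126, 125, 124, 125, 125, 126]
[25, 20, 26, 32, 378] [  4.5 178.2]
[269, 72, 13, 13, 116] [-34.7 -53.3]
[40, 132, 54, 98, 304] [-150.   184.6]
```

The map shows the gate bar lying straight along the mouth, with its pin at about (-35,-53). The sleeve is parallel inside the bay (x about +2, y about +7), and nothing is in contact. Handing in.

```bash
python3 -c "
from bench import arm
print(arm.job_done())"
```

```text
the job is handed in; nothing more can be done
None
```

The sleeve was pushed in behind the post and swung round into the bay, the gate was pushed shut to its stop, and I handed the job in at about 20 s of robot time; no verdict came back.

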